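Feel a lock pin into the hidden groove of a heater's shutter lock

ROBOT

A 7-joint arm with a two-finger parallel gripper is mounted at the origin on the work surface. World frame = base frame: x ahead of the robot, y to its left, z up, the work surface at z = 0. Lengths are in m, angles in rad, forces in N, time in s.
With the tool pointing down it reaches from about 0.4 to 0.875 m from the base axis. Payload 19.3 kg.
Tool frame: the origin (TCP) lies midway between the tips of the shut fingers; the grasp point (between the pads) lies 19 mm behind it (hold_point_z is the distance from the TCP to the grasp point, in m); z points along the fingers, y is the line along which they close (so a half turn about z gives the same grasp; the last joint's range is limited). The gripper opens to 85 mm and grips with 20 to 120 N. Pads are 22 mm wide; open, the fingers measure 114 mm over their backs; the gripper's body (76 mm by 85 mm) begins 54 mm behind the grasp point. The pads swing forward as they close: fully open they stand 13 mm farther back than shut.
Start: joints at [1.168, 0.521, -0.036, 1.599, 0.021, 1.021, -0.113], TCP at [0.204, -0.591, 0.231] pointing down, gripper open.
Joint ranges: [-2.91, 2.91], [-0.3, 2.13], [-1.5, 1.42], [0.17, 2.43], [-1.26, 4.41], [0.16, 1.93], [-2.52, 2.52]. Speed limits (rad/s): [1.89, 1.89, 2.39, 2.39, 3.01, 3.01, 3.01].

INTERFACE

Orientations are given as a 3x3 rotation matrix whose columns are the frame's x, y, z axes.
In Python, from workcell import * gives the robot as it stands.
- The arm moves only by the tool step_arm, never from a script. Its argument "steps" is a list of rows, each an object with "translation": the shift along the tool's x, y, z in m, a list of three; "twist": the turn about the tool's z in degrees; "hand": the opening, from 0 (shut) to 1 (fully open). A call has exactly 10 rows; each row is the pose to reach, as a shift and turn from the pose commanded when the call began, along the tool's axes at that moment; what a row does not reach only later rows make up. A row lasts 1/12 s, in which the tool goes at most 41.7 mm and 7.16 degrees, less where a joint would pass 70% of its speed; a pose out of reach is approached as far as the arm can. A call with a gripper value outside its range is refused whole. The fingers move at their own pace and stop on an object; the grip force is fixed at half the most. Time passes only in rows, so rows that repeat a pose let the fingers close, or fill a call up. It gives the time, the measured TCP pose, the force, the opening and the grip force at its end, in the units of the state.
- read_state(): the state, without advancing time (a new reading comes with each control period).
- get_image(name): name is "scene" or "top"; returns a dict with "image" (480x640x3 uint8, blue, green, red), "mtx" (3x3 intrinsics, pixels), "k1" (the pictures are not rectified: a ray, as slopes to the right and down, at radius r is drawn at 1 + k1 r^2 times it, then the intrinsics apply), "R" (3x3) and "t" (3): a world point X has camera coordinates R X + t. Camera axes: x right, y down, z forward; pixel columns grow to the right and rows downward; lengths in m; the calibration is good to about 2 mm. A picture is of the moment at which its call begins. There is no depth.
- finish_job(): hands the job in; it is judged then, once.
The state is a dict: "t": time; "q": joint angles; "joint_velocities": joint speeds; "joint_torque": joint torques, N m; "ee_pos": TCP position; "ee_rot": TCP orientation; "ft_force": force on the tool from outside, world axes, zero at the start; "moment": the same for the moment, N m; "width": finger opening in m; "gripper_force": force on a finger pad.
Only numpy, scipy, OpenCV 4.12 (cv2) and the standard library are available. Lean on these libraries where they do the work, as an engineer would, in place of code of your own. Each camera call takes 0.05 s, during which the arm holds its last target. There are 200 camera calls.

TASK

Take the square-headed lock pin from the tool stand, lower its foot through the square window of the shutter lock box until it rests on the sprung strip inside, and drag it along the slot, pressing lightly, until the foot drops into the hidden cross groove. Stop there, let the pin settle fully down in the groove, let go of it and move clear. Be gentle (never load the pin with more than 25 N) and leave the other two tools standing in the stand.

Things in the scene. Friction and masses are not known exactly. Their poses are not given: they have to be found in the camera images.
- latch: Shutter lock box: grey metal box, 60 (x) x 280 (y) x 49 mm high with a 4 mm aluminium cover, fixed on a 3 mm base sheet that also carries a solenoid and copper pipe on the +x side (lower than 35 mm). Origin on the table under the box's centre; y along the slot, z up. The slot, 12 mm wide, runs on x = 0 from the window in +y to y = 83 mm; the channel under the cover is 28 mm wide
- latch_window (a point): centre of the 27 x 27 mm square window at the slot's start (y = -50 mm), on the cover's upper face, 49 mm above the table. The pin's foot is wider than the slot: it goes in only here, then slides in +y under the cover
- latch_slot_end (a point): closed far end of the slot (y = +83 mm), on the upper face of the cover
- latch_strip (a point): point of the box (x = y = 0) at the height of the strip's flat top, 28 mm above the table (cover's underside 45 mm). The strip yields at most 4 mm downwards, sprung: about 1.5 N to start, about 4 N at full travel (600 N/m), then solid; not sideways. One groove crosses it, 21 mm wide along y, 9 mm deep, its middle unknown, anywhere from y = -8 to +42 mm
- pin: Lock pin, steel, about 60 g, 74 mm tall, upright in one of the stand's three holes: round foot 15 mm in diameter and 8 mm high, stem 7 mm in diameter, square aluminium head 18 x 18 mm, 26 mm high (48 to 74 mm above the foot's underside); the only square head. Origin at the centre of the foot's underside, z up the stem, x and y square to the head's sides
- pin_head (a point): centre of the pin's square head, the place to grip it, 61 mm above the underside of the foot
- pin_foot (a point): centre of the underside of the pin's foot
- stand: Grey plastic tool stand fixed to the table, 200 (x) x 50 (y) x 25 mm high, with three round holes 18 mm in diameter and 20 mm deep in a row along its x axis, 65 mm apart, the middle one at its centre. Origin under its centre. The pin, the punch and the plug stand in the holes in any order
- punch: another tool in the stand, to be left alone: a steel punch 102 mm tall with a round head 16 mm in diameter. Origin at the centre of its underside
- plug: another tool in the stand, to be left alone: a brass plug 52 mm tall with a round black head 26 mm in diameter. Origin at the centre of its underside

How it is judged:
On the way, in this order (a step that is already met when the one before it is completed fails the run):
1. the pin's foot is through the window and on the strip (x of pin_foot in the frame of latch between -0.008 and 0.008 m and z of pin_foot in the frame of latch between 0.0225 and 0.0295 m and y of pin_foot in the frame of latch between -0.06 and -0.022 m and contact force between pin and latch above 0.2 N), for 0.1 s.
2. the pin's foot has dropped into the groove (x of pin_foot in the frame of latch between -0.008 and 0.008 m and z of pin_foot in the frame of latch below 0.022 m and y of pin_foot in the frame of latch between -0.022 and 0.06 m), for 0.2 s.
At the end, for the whole second after the job is handed in: The released pin rests in the groove: underside of its foot at least 6 mm below the strip's flat top, within 8 mm of the slot's centre line, within 0.3 rad of upright; punch and plug still stand in their holes (moved under 15 mm, within 0.3 rad of upright) (all of step 2 and z of pin_foot in the frame of latch above 0.012 m and angle between each of pin, punch, plug's own z axis and vertical below 0.3 rad and linear speed of pin below 0.02 m/s and distance of each of punch, plug from where it was at the start of the episode below 0.015 m); the robot touches nothing.
It fails at once if the pin is loaded against the lock box with more than 25 N (contact force between pin and latch above 25 N).
It fails at once if the punch or the plug is lifted out or knocked over (distance of any of punch, plug from where it was at the start of the episode above 0.025 m).
It also fails if it takes over 67 s, if anything falls off the work surface, if the arm or the gripper's body presses on something with over 40 N, if the wrist force passes 120 N, or if a joint passes its speed limit or range.

## Working session

There is one attempt and no reset: what is moved stays moved. The work goes in short steps, Python scripts to look and compute and a tool call to move; the robot and the scene stay as the last step left them, time stands still between calls to the robot, and variables do not carry over. Pictures are saved under pics/ and viewed, at most 10 in all, crops included, and the job is handed in when it is done.

Besides the shell and the picture viewer there is one more tool, called as name([rows], argument=value, ...), one row to a line, values as JSON. step_arm: Moves the arm, as the interface text tells. Its arguments: {"type":"object","properties":{"steps":{"type":"array"}},"required":["steps"]}

```bash
mkdir -p pics; ls; cat > h.py <<'E'
from workcell import *
import numpy as np, cv2
def grab(n):
    return get_image(n)
def ray(c,u,v):
    K=np.array(c["mtx"]);d=np.array([c["k1"],0,0,0,0.])
    # r drawn = r(1+k1 r^2): the cv2 model
    p=cv2.undistortPoints(np.array([[[u,v]]],float),K,d)[0,0]
    R=np.array(c["R"]);t=np.array(c["t"]).ravel()
    return -R.T@t, R.T@np.array([p[0],p[1],1])
def onz(c,u,v,z):
    o,d=ray(c,u,v); return o+d*(z-o[2])/d[2]
def proj(c,X):
    R=np.array(c["R"]);t=np.array(c["t"]).ravel()
    return cv2.projectPoints(np.array(X,float).reshape(-1,3),cv2.Rodrigues(R)[0],t,np.array(c["mtx"]),np.array([c["k1"],0,0,0,0.]))[0][:,0]
E
python3 - <<'E'
from h import *
for n in("scene","top"):
    c=grab(n);cv2.imwrite(f"pics/{n}0.png",c["image"]);print(n,ray(c,320,240),c["k1"],c["mtx"][0][0])
s=read_state();print({k:np.round(s[k],3) for k in s})
E
```

```text
pics
scene (array([ 0.86305292, -0.37126413,  0.68732561]), array([-0.4470987 ,  0.47841458, -0.75602597])) -0.04982852095745191 510.9130079265636
top (array([ 0.46974964, -0.01988555,  0.7906818 ]), array([ 0.09249091,  0.0599979 , -0.99401365])) 0.01613324102778686 501.00032080425603
{'t': np.float64(0.1), 'q': array([ 1.168,  0.522, -0.036,  1.6  ,  0.021,  1.021, -0.113]), 'joint_velocities': array([ 0.001, -0.001,  0.   , -0.003, -0.   ,  0.   , -0.001]), 'joint_torque': array([ 3.0000e-03, -9.2848e+01,  1.9830e+00, -3.7053e+01,  1.8000e-02,
        5.0000e-03,  0.0000e+00]), 'ee_pos': array([ 0.204, -0.59 ,  0.231]), 'ee_rot': array([[ 0.945,  0.327, -0.   ],
       [ 0.327, -0.945,  0.001],
       [-0.   , -0.001, -1.   ]]), 'ft_force': array([-0.307, -0.244,  0.577]), 'moment': array([ 0.056, -0.029,  0.008]), 'gripper_force': np.float64(0.0), 'width': np.float64(0.086)}
```

View pics/scene0.png

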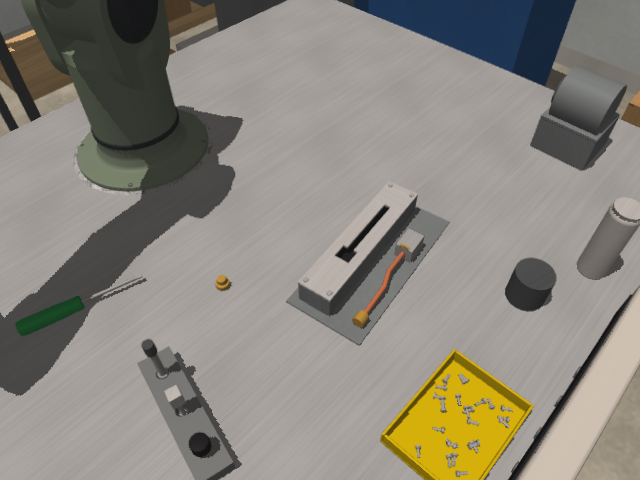

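View pics/top0.png

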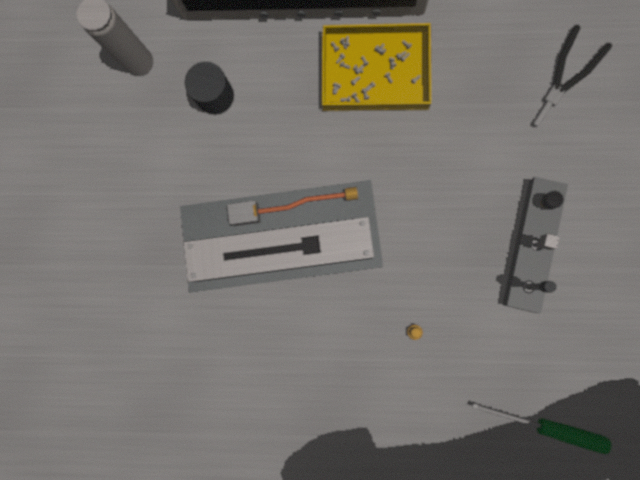

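The scene view shows the stand at lower left: punch (150,347), square-headed pin (173,395), plug (200,443). The lock box window is at (346,254). In the top view the pin head is at (551,241), the window at (311,245), the slot end at (225,257), and the plug and punch are at (551,200) and (548,287).

```bash
python3 - <<'E'
from h import *
def big(m,x0,y0,x1,y1):
    mm=np.zeros_like(m);mm[y0:y1,x0:x1]=m[y0:y1,x0:x1]
    cs,_=cv2.findContours(mm,cv2.RETR_EXTERNAL,cv2.CHAIN_APPROX_NONE)
    return max(cs,key=cv2.contourArea)
P={}
for n,sl,hd,st in(("top",(215,230,330,265),(535,228,565,255),(495,170,572,315)),("scene",(325,195,400,270),(160,380,188,405),(130,330,245,480))):
    c=grab(n);g=cv2.cvtColor(c["image"],cv2.COLOR_BGR2GRAY)
    k=big((g<75).astype(np.uint8),*sl)
    pts=np.array([onz(c,*p[0],.049)[:2] for p in k])
    r=cv2.minAreaRect((pts*1000).astype(np.float32));print(n,"slot",r)
    # axis along slot: fit; projected extents
    m=pts.mean(0);u=np.linalg.svd(pts-m)[2][0]; s=(pts-m)@u
    h=np.array([-u[1],u[0]]);w=(pts-m)@h
    print(" dir",np.degrees(np.arctan2(u[1],u[0])),"len",np.ptp(s), [ (round(a*1000),round(np.ptp(w[abs(s-a)<.004])*1000,1)) for a in np.linspace(s.min(),s.max(),12)])
    print(" ends",m+u*s.min(),m+u*s.max())
    k=big((g>165).astype(np.uint8),*hd);
    q=np.array([onz(c,*p[0],.079)[:2] for p in k])*1000
    print(" head",cv2.boundingRect(k),cv2.minAreaRect(q.astype(np.float32)),g[hd[1]:hd[3],hd[0]:hd[2]].max())
    x0,y0,x1,y1=sl; cv2.imwrite(f"pics/{n}_a.png",np.hstack([cv2.resize(c["image"][y0-20:y1+20,x0-20:x1+20],(450,560)if 0 else None,fx=3,fy=3)]))
    x0,y0,x1,y1=st; cr=c["image"][y0:y1,x0:min(x1,640)]; cv2.imwrite(f"pics/{n}_b.png",cv2.resize(cr,None,fx=3.5,fy=3.5,interpolation=cv2.INTER_CUBIC))
a=cv2.imread("pics/top_b.png");b=cv2.imread("pics/scene_b.png");H=600
f=lambda i:cv2.resize(i,(int(i.shape[1]*H/i.shape[0]),H))
o=np.hstack([f(a),f(b)]);print(o.shape);cv2.imwrite("pics/stand.png",o)
E
```

```text
top slot ((524.0269775390625, 98.15397644042969), (24.126449584960938, 142.94024658203125), 7.406754493713379)
 dir -82.0378602319068 len 0.14294435859594803 [(-76, np.float64(9.2)), (-63, np.float64(9.5)), (-50, np.float64(9.1)), (-37, np.float64(9.3)), (-24, np.float64(9.1)), (-11, np.float64(9.1)), (2, np.float64(8.4)), (15, np.float64(8.9)), (28, np.float64(9.3)), (41, np.float64(22.7)), (54, np.float64(24.1)), (67, np.float64(24.1))]
 ends [0.51361408 0.16888129] [0.53341455 0.02731495]Traceback (most recent call last):
  File "<stdin>", line 17, in <module>
  File "<stdin>", line 5, in big
ValueError: max() iterable argument is empty
```

```bash
cat > m.py <<'E'
from h import *
def big(m,x0,y0,x1,y1):
    mm=np.zeros_like(m);mm[y0:y1,x0:x1]=m[y0:y1,x0:x1]
    cs,_=cv2.findContours(mm,cv2.RETR_EXTERNAL,cv2.CHAIN_APPROX_NONE)
    return max(cs,key=cv2.contourArea)
E
python3 - <<'E'
from m import *
B=[]
for n,sl,hd,st in(("top",(215,230,330,265),(538,230,562,252),(495,170,572,315)),("scene",(325,195,400,270),(160,383,186,403),(130,330,245,480))):
    c=grab(n);g=cv2.cvtColor(c["image"],cv2.COLOR_BGR2GRAY)
    if n=="scene":
        k=big((g<75).astype(np.uint8),*sl)
        pts=np.array([onz(c,*p[0],.049)[:2] for p in k])
        m=pts.mean(0);u=np.linalg.svd(pts-m)[2][0]; s=(pts-m)@u
        print("slot",cv2.minAreaRect((pts*1000).astype(np.float32)),np.degrees(np.arctan2(u[1],u[0])),m+u*s.min(),m+u*s.max())
    x0,y0,x1,y1=hd;T,_=cv2.threshold(g[y0:y1,x0:x1].copy(),0,255,cv2.THRESH_OTSU)
    k=big((g>T).astype(np.uint8),*hd);
    q=np.array([onz(c,*p[0],.079)[:2] for p in k])*1000
    print(n," head",T,cv2.boundingRect(k),cv2.minAreaRect(q.astype(np.float32)),g[y0:y1,x0:x1].max())
    x0,y0,x1,y1=st;i=c["image"][y0:y1,x0:x1]; B.append(cv2.resize(i,(int(i.shape[1]*600/i.shape[0]),600),interpolation=cv2.INTER_CUBIC))
    # stand top plane
o=np.hstack(B);print(o.shape);cv2.imwrite("pics/stand.png",o)
E
```

```text
top  head 112.0 (545, 230, 17, 22) ((536.6398315429688, -301.85406494140625), (21.646217346191406, 29.66281509399414), 88.32817840576172) 163
slot ((569.9234619140625, 96.00439453125), (21.292278289794922, 134.7884521484375), 7.78783655166626) -81.05209342327163 [0.55797869 0.16253219] [0.57893925 0.02940923]
scene  head 144.0 (164, 385, 17, 17) ((539.3410034179688, -300.4109802246094), (17.12261962890625, 17.35091209411621), 75.67597198486328) 189
(600, 778, 3)
```

View pics/stand.png

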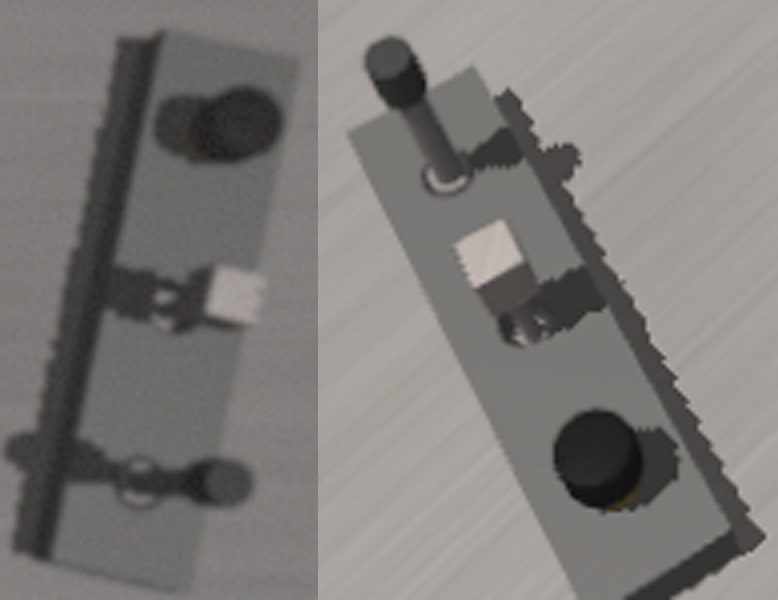

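The crop confirms that the square head is the middle tool, with its foot in the hole and the head upright. The two views disagree on the slot by 45 mm, so I'll triangulate a few points.

```bash
python3 - <<'E'
from m import *
s=grab("scene");t=grab("top")
for nm,a,b in(("win",(346,254),(311,245)),("slotend",(386,207),(225,257)),("head",(173,394),(551.5,241.5)),("punch",(149,346),(550,287)),("plug",(200,443),(552,200)),("sheet+far",(449,222),(181,206)),("sheet near",(360,343),(371,181)),("sheet c",(288,298),(382,267)),("tray",(456,352),(323,107)),("tray2",(383,437),(430,105))):
    o1,d1=ray(s,*a);o2,d2=ray(t,*b);d1/=np.linalg.norm(d1);d2/=np.linalg.norm(d2)
    l=np.linalg.lstsq(np.c_[d1,-d2],o2-o1,rcond=None)[0];p=o1+d1*l[0];q=o2+d2*l[1]
    print(nm,np.round((p+q)/2*1000,1),"gap",round(np.linalg.norm(p-q)*1000,1),np.round((p-q)*1000,1))
E
```

```text
win [533.2  40.2  44.7] gap 4.5 [3.1 3.2 0.5]
slotend [514.3 170.1  43.5] gap 3.9 [2.7 2.7 0.8]
head [ 536.8 -301.    72. ] gap 3.7 [ 2.3  2.8 -0.9]
punch [ 473.5 -285.9   99. ] gap 5.5 [ 3.3  4.1 -1.6]
plug [ 600.3 -314.4   44.7] gap 3.1 [ 2.   2.3 -0.6]
sheet+far [599.6 255.6  -0.8] gap 4.8 [3.2 3.1 1.6]
sheet near [640.4 -50.2   1. ] gap 7.1 [4.9 5.1 0.8]
sheet c [503.2 -67.3   4.4] gap 6.7 [ 4.5  5.  -0.1]
tray [758.4  27.2  13.7] gap 9.0 [6.2 6.  2.6]
tray2 [ 758.3 -142.8   13.3] gap 5.4 [3.7 3.8 0.7]
```

```bash
cat >> m.py <<'E'
def rel(X,yaw):
    """shift (mm, tool axes) to TCP target X and twist (deg) to bring tool x to world yaw (mod 90)"""
    s=read_state();R=np.array(s["ee_rot"]);d=R.T@(np.array(X)-np.array(s["ee_pos"]))
    cur=np.degrees(np.arctan2(R[1,0],R[0,0]));tw=-(yaw-cur)
    print("pos",np.round(s["ee_pos"],4),"yaw",round(cur,2),"shift mm",np.round(d*1000,1),"twist",round(tw,2))
def head(n,roi,z,thr):
    c=grab(n);g=cv2.cvtColor(c["image"],cv2.COLOR_BGR2GRAY)
    k=big((g>thr).astype(np.uint8),*roi)
    q=np.array([onz(c,*p[0],z)[:2] for p in k])*1000
    M=cv2.moments(k);ce=onz(c,M["m10"]/M["m00"],M["m01"]/M["m00"],z)
    return cv2.boundingRect(k),cv2.minAreaRect(q.astype(np.float32)),ce*1000
E
python3 - <<'E'
from m import *
print(head("top",(538,230,562,252),.079,138));print(head("scene",(160,383,186,403),.079,150))
c=grab("top")
print(proj(c,[.537,-.301,.079]))
rel([.5375,-.301,.16],-13)
E
```

```text
((546, 235, 13, 13), ((536.1607055664062, -300.168212890625), (15.589631080627441, 15.991930961608887), 77.4727783203125), array([ 536.10199508, -300.40645492,   79.        ]))
((164, 385, 17, 17), ((539.4461059570312, -300.39215087890625), (17.03416633605957, 17.15663719177246), 75.67597198486328), array([ 539.63033353, -300.19593845,   79.        ]))
[[552.35496421 240.08465458]]
pos [ 0.2041 -0.5907  0.2313] yaw 19.07 shift mm [ 409.7 -164.9   71.3] twist 32.07
```

step_arm([
  {"translation": [0.04,-0.016,0],"twist": 5,"hand": 1},
  {"translation": [0.08,-0.032,0],"twist": 10,"hand": 1},
  {"translation": [0.12,-0.048,0],"twist": 15,"hand": 1},
  {"translation": [0.16,-0.064,0],"twist": 20,"hand": 1},
  {"translation": [0.2,-0.08,0],"twist": 25,"hand": 1},
  {"translation": [0.24,-0.097,0],"twist": 30,"hand": 1},
  {"translation": [0.28,-0.113,0],"twist": 32.4,"hand": 1},
  {"translation": [0.32,-0.129,0],"twist": 32.4,"hand": 1},
  {"translation": [0.36,-0.145,0],"twist": 32.4,"hand": 1},
  {"translation": [0.395,-0.159,0],"twist": 32.4,"hand": 1},
])

```text
t: 1.33
ee_pos: [0.52, -0.3157, 0.2315]
ee_rot: [[0.973, -0.231, 0.0], [-0.231, -0.973, -0.0], [0.0, 0.0, -1.0]]
ft_force: [0.7, -0.9, -0.5]
width: 0.0854
gripper_force: 0.0
```

```bash
python3 -c "
from m import *
rel([.538,-.3003,.047],-13.3)"
```

```text
pos [ 0.52   -0.3157  0.2315] yaw -13.33 shift mm [ 13.9 -19.1 184.5] twist -0.03
```

step_arm([
  {"translation": [0.014,-0.019,0.01],"twist": 0,"hand": 1},
  {"translation": [0.014,-0.019,0.04],"twist": 0,"hand": 1},
  {"translation": [0.014,-0.019,0.07],"twist": 0,"hand": 1},
  {"translation": [0.014,-0.019,0.1],"twist": 0,"hand": 1},
  {"translation": [0.014,-0.019,0.125],"twist": 0,"hand": 1},
  {"translation": [0.014,-0.019,0.145],"twist": 0,"hand": 1},
  {"translation": [0.014,-0.019,0.165],"twist": 0,"hand": 1},
  {"translation": [0.014,-0.019,0.18],"twist": 0,"hand": 1},
  {"translation": [0.014,-0.019,0.1845],"twist": 0,"hand": 1},
  {"translation": [0.014,-0.019,0.1845],"twist": 0,"hand": 1},
])

```text
t: 2.17
ee_pos: [0.5361, -0.3018, 0.0458]
ee_rot: [[0.973, -0.231, -0.002], [-0.231, -0.973, 0.001], [-0.002, -0.0, -1.0]]
ft_force: [0.2, 0.5, 0.3]
width: 0.0855
gripper_force: 0.0
```

```bash
python3 -c "
from m import *
rel([.538,-.3003,.047],-13.3)
a=grab('scene')['image'][290:480,60:300];b=grab('top')['image'][130:320,440:640]
cv2.imwrite('pics/pre.png',cv2.resize(np.hstack([a,b]),None,fx=1.8,fy=1.8))"
```

```text
pos [ 0.5361 -0.3018  0.0458] yaw -13.33 shift mm [ 1.5 -1.9 -1.2] twist -0.03
```

View pics/pre.png

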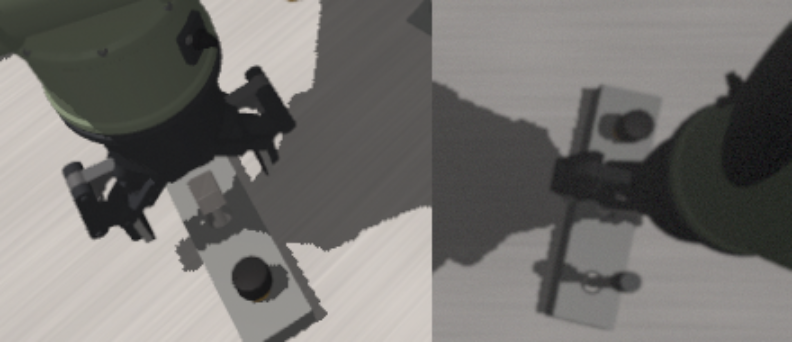

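The fingers straddle the head (crop (207,190)), with the plug and punch clear on either side. Closing.

step_arm([
  {"translation": [0.0,0,0],"twist": 0,"hand": 0.6},
  {"translation": [0.0,0,0],"twist": 0,"hand": 0.4},
  {"translation": [0.0,0,0],"twist": 0,"hand": 0.3},
  {"translation": [0.0,0,0],"twist": 0,"hand": 0.2},
  {"translation": [0.0,0,0],"twist": 0,"hand": 0.1},
  {"translation": [0.0,0,0],"twist": 0,"hand": 0},
  {"translation": [0.0,0,0],"twist": 0,"hand": 0},
  {"translation": [0.0,0,0],"twist": 0,"hand": 0},
  {"translation": [0.0,0,0],"twist": 0,"hand": 0},
  {"translation": [0.0,0,0],"twist": 0,"hand": 0},
])

```text
t: 3.1
ee_pos: [0.5367, -0.3023, 0.0471]
ee_rot: [[0.973, -0.231, 0.0], [-0.231, -0.973, -0.0], [0.0, 0.0, -1.0]]
ft_force: [-1.4, -0.5, 6.0]
width: 0.0172
gripper_force: 59.1
```

step_arm([
  {"translation": [0,0,-0.02],"twist": 0,"hand": 0},
  {"translation": [0,0,-0.055],"twist": 0,"hand": 0},
  {"translation": [0,0,-0.09],"twist": 0,"hand": 0},
  {"translation": [-0.002,-0.008,-0.12],"twist": 0,"hand": 0},
  {"translation": [-0.01,-0.04,-0.12],"twist": -3,"hand": 0},
  {"translation": [-0.02,-0.08,-0.12],"twist": -7,"hand": 0},
  {"translation": [-0.03,-0.12,-0.12],"twist": -11,"hand": 0},
  {"translation": [-0.04,-0.16,-0.12],"twist": -15,"hand": 0},
  {"translation": [-0.05,-0.198,-0.12],"twist": -19,"hand": 0},
  {"translation": [-0.057,-0.23,-0.12],"twist": -21,"hand": 0},
])

```text
t: 3.93
ee_pos: [0.5336, -0.0623, 0.1668]
ee_rot: [[0.99, 0.139, -0.0], [0.139, -0.99, 0.001], [-0.0, -0.001, -1.0]]
ft_force: [0.8, 0.9, -0.3]
width: 0.0169
gripper_force: 58.8
```

```bash
python3 -c "
from m import *
print(read_state()['width'])
rel([.533,.041,.15],7.7)"
```

```text
0.016895579998747273
pos [ 0.5336 -0.0623  0.1668] yaw 7.98 shift mm [  13.7 -102.3   16.9] twist 0.28
```

step_arm([
  {"translation": [0.003,-0.03,0],"twist": 0,"hand": 0},
  {"translation": [0.008,-0.065,0.01],"twist": 0,"hand": 0},
  {"translation": [0.012,-0.09,0.025],"twist": 0,"hand": 0},
  {"translation": [0.0135,-0.1,0.045],"twist": 0,"hand": 0},
  {"translation": [0.0135,-0.102,0.055],"twist": 0,"hand": 0},
  {"translation": [0.0135,-0.102,0.06],"twist": 0,"hand": 0},
  {"translation": [0.0135,-0.102,0.06],"twist": 0,"hand": 0},
  {"translation": [0.0135,-0.102,0.06],"twist": 0,"hand": 0},
  {"translation": [0.0135,-0.102,0.06],"twist": 0,"hand": 0},
  {"translation": [0.0135,-0.102,0.06],"twist": 0,"hand": 0},
])

```text
t: 4.77
ee_pos: [0.5345, 0.0369, 0.1076]
ee_rot: [[0.991, 0.132, 0.001], [0.132, -0.991, 0.0], [0.001, 0.0, -1.0]]
ft_force: [0.2, 0.4, -1.1]
width: 0.0172
gripper_force: 58.8
```

```bash
python3 -c "
from m import *
rel([.533,.041,.105],8)
a=grab('scene');b=grab('top')
for n,c in(('s',a),('t',b)): print(n,proj(c,[[.533,.041,.049],[.5145,.173,.049],[.533,.041,.065]]).round(1).tolist())
a=a['image'][150:330,270:470];b=b['image'][180:300,170:400]
cv2.imwrite('pics/win.png',np.hstack([cv2.resize(a,(440,396)),cv2.resize(b,(360,396*0+188)) if 0 else cv2.copyMakeBorder(cv2.resize(b,(360,188)),0,208,0,0,0)]))"
```

```text
pos [0.5345 0.0369 0.1076] yaw 7.59 shift mm [-0.9 -4.2  2.6] twist -0.41
s [[345.0, 252.2], [386.3, 204.2], [345.3, 245.8]]
t [[309.2, 243.8], [221.2, 255.8], [308.3, 242.9]]
```

View pics/win.png

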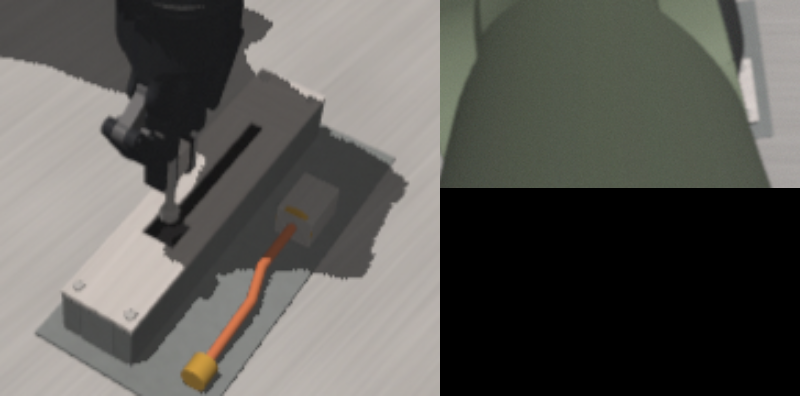

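The pin hangs above the window: foot at about (347,248) in the scene, with the window just below and left of it. I'll measure the foot against the window in that same camera.

```bash
python3 -c "
from m import *
a=grab('scene');g=cv2.imread('pics/scene0.png')
s=read_state();p=np.array(s['ee_pos']);print(p.round(4),proj(a,[p[0],p[1],p[2]-.042]),proj(a,[p[0],p[1],p[2]-.038]))
for n in('scene','top'):
  c=grab(n);im=cv2.cvtColor(cv2.imread('pics/%s0.png'%n),cv2.COLOR_BGR2GRAY);r=np.radians(8);u=np.array([np.cos(r),np.sin(r)]);v=np.array([-u[1],u[0]])
  # rectify the cover plane to box axes, 0.5 mm per px, centred on guess
  C=np.array([.533,.041]);xs=np.arange(-20,20,.5)/1000;ys=np.arange(-20,150,.5)/1000
  X=[[*(C+u*x+v*y),.049] for y in ys for x in xs]
  q=proj(c,X).reshape(len(ys),len(xs),2).astype(np.float32);w=cv2.remap(im,q[...,0],q[...,1],cv2.INTER_LINEAR)
  f=lambda pr,ax:[round(float(ax[i]*1000),1) for i in np.where(np.diff((pr<90).astype(int)))[0]]
  print(n,'win x edges',f(w[30:50].mean(0),xs),'y edges',f(w[:,36:48].mean(1),ys),'slot x @40,80,120',[f(w[2*(k+20)-10:2*(k+20)+10].mean(0),xs) for k in (40,80,115)])
  cv2.imwrite('pics/r_%s.png'%n,cv2.resize(w,None,fx=1.7,fy=1.7))
i=cv2.resize(np.hstack([a['image'][225:275,320:380],g[225:275,320:380]]),None,fx=6,fy=6,interpolation=cv2.INTER_CUBIC);cv2.imwrite('pics/z.png',i)
"
```

```text
[0.5342 0.0374 0.1073] [[344.4067641  247.35332153]] [[344.49197396 245.72911785]]
scene win x edges [-10.5, 15.0] y edges [-14.5, 129.0] slot x @40,80,120 [[-3.0, 7.5], [-3.0, 7.5], [-3.0, 8.0]]
top win x edges [-14.5, 11.0] y edges [-14.5, 130.0] slot x @40,80,120 [[-7.0, 3.5], [-7.0, 3.5], [-7.0, 3.5]]
```

View pics/z.png

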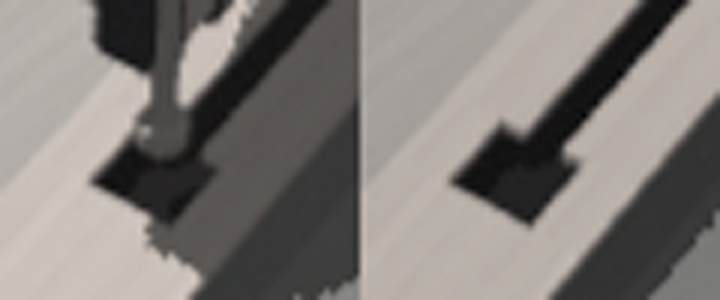

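step_arm([
  {"translation": [-0.0028,-0.0015,0.003],"twist": 0,"hand": 0},
  {"translation": [-0.0028,-0.0015,0.006],"twist": 0,"hand": 0},
  {"translation": [-0.0028,-0.0015,0.009],"twist": 0,"hand": 0},
  {"translation": [-0.0028,-0.0015,0.009],"twist": 0,"hand": 0},
  {"translation": [-0.0028,-0.0015,0.009],"twist": 0,"hand": 0},
  {"translation": [-0.0028,-0.0015,0.009],"twist": 0,"hand": 0},
  {"translation": [-0.0028,-0.0015,0.009],"twist": 0,"hand": 0},
  {"translation": [-0.0028,-0.0015,0.009],"twist": 0,"hand": 0},
  {"translation": [-0.0028,-0.0015,0.009],"twist": 0,"hand": 0},
  {"translation": [-0.0028,-0.0015,0.009],"twist": 0,"hand": 0},
])

```text
t: 5.85
ee_pos: [0.531, 0.0388, 0.0979]
ee_rot: [[0.991, 0.133, 0.0], [0.133, -0.991, 0.0], [0.0, -0.0, -1.0]]
ft_force: [0.6, 0.4, -0.5]
width: 0.0175
gripper_force: 58.8
```

```bash
python3 -c "
from m import *
a=grab('scene');rel([.5305,.039,.07],8)
i=cv2.resize(a['image'][225:275,320:380],None,fx=8,fy=8,interpolation=cv2.INTER_CUBIC);cv2.imwrite('pics/z2.png',i)
"
```

```text
pos [0.531  0.0388 0.0978] yaw 7.66 shift mm [-0.5 -0.3 27.8] twist -0.34
```

View pics/z2.png

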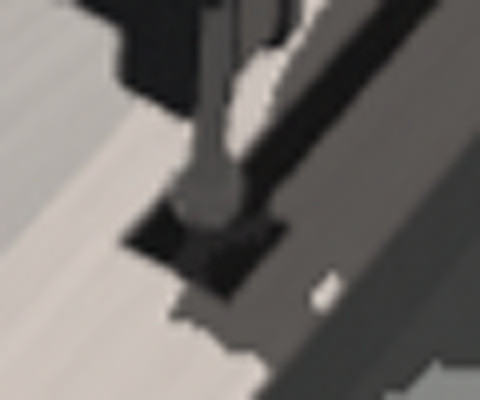

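The foot (207,205 in the crop) sits over the window (centre about 205,235), about 1–2 mm off, so it will clear. Lowering to just above the strip.

step_arm([
  {"translation": [0.0007,0.0015,0.003],"twist": 0,"hand": 0},
  {"translation": [0.0007,0.0015,0.006],"twist": 0,"hand": 0},
  {"translation": [0.0007,0.0015,0.009],"twist": 0,"hand": 0},
  {"translation": [0.0007,0.0015,0.012],"twist": 0,"hand": 0},
  {"translation": [0.0007,0.0015,0.015],"twist": 0,"hand": 0},
  {"translation": [0.0007,0.0015,0.018],"twist": 0,"hand": 0},
  {"translation": [0.0007,0.0015,0.021],"twist": 0,"hand": 0},
  {"translation": [0.0007,0.0015,0.024],"twist": 0,"hand": 0},
  {"translation": [0.0007,0.0015,0.0255],"twist": 0,"hand": 0},
  {"translation": [0.0007,0.0015,0.0265],"twist": 0,"hand": 0},
])

```text
t: 6.73
ee_pos: [0.5318, 0.0374, 0.071]
ee_rot: [[0.991, 0.133, -0.0], [0.133, -0.991, -0.0], [-0.0, -0.0, -1.0]]
ft_force: [0.3, 0.3, -0.9]
width: 0.0171
gripper_force: 58.8
```

step_arm([
  {"translation": [0,0,0.0005],"twist": 0,"hand": 0},
  {"translation": [0,0,0.001],"twist": 0,"hand": 0},
  {"translation": [0,0,0.0015],"twist": 0,"hand": 0},
  {"translation": [0,0,0.002],"twist": 0,"hand": 0},
  {"translation": [0,0,0.002],"twist": 0,"hand": 0},
  {"translation": [0,0,0.002],"twist": 0,"hand": 0},
  {"translation": [0,0,0.002],"twist": 0,"hand": 0},
  {"translation": [0,0,0.002],"twist": 0,"hand": 0},
  {"translation": [0,0,0.002],"twist": 0,"hand": 0},
  {"translation": [0,0,0.002],"twist": 0,"hand": 0},
])

```text
t: 7.57
ee_pos: [0.532, 0.0374, 0.0694]
ee_rot: [[0.991, 0.133, 0.0], [0.133, -0.991, 0.0], [0.0, 0.0, -1.0]]
ft_force: [0.7, -0.2, 0.8]
width: 0.0172
gripper_force: 59.0
```

```bash
python3 -c "
from m import *
for i in range(4):
  grab('top');s=read_state();print(s['t'],np.round(s['ee_pos'],4),np.round(s['ft_force'],2),np.round(s['moment'],3))"
```

```text
7.6167 [0.5319 0.0374 0.0693] [ 0.63 -0.85  0.25] [-0.191 -0.094 -0.003]
7.6667 [0.532  0.0375 0.0693] [-0.07 -0.28  1.44] [-0.168 -0.087 -0.032]
7.7167 [0.5319 0.0374 0.0693] [ 0.63 -0.92  1.57] [-0.174 -0.092 -0.003]
7.7667 [0.532  0.0374 0.0693] [0.3  0.32 1.03] [-0.152 -0.101 -0.035]
```

step_arm([
  {"translation": [0,0,0.0005],"twist": 0,"hand": 0},
  {"translation": [0,0,0.001],"twist": 0,"hand": 0},
  {"translation": [0,0,0.0012],"twist": 0,"hand": 0},
  {"translation": [0,0,0.0012],"twist": 0,"hand": 0},
  {"translation": [0,0,0.0012],"twist": 0,"hand": 0},
  {"translation": [0,0,0.0012],"twist": 0,"hand": 0},
  {"translation": [0,0,0.0012],"twist": 0,"hand": 0},
  {"translation": [0,0,0.0012],"twist": 0,"hand": 0},
  {"translation": [0,0,0.0012],"twist": 0,"hand": 0},
  {"translation": [0,0,0.0012],"twist": 0,"hand": 0},
])

```text
t: 8.6
ee_pos: [0.5319, 0.0374, 0.0681]
ee_rot: [[0.991, 0.133, 0.0], [0.133, -0.991, 0.0], [0.0, -0.0, -1.0]]
ft_force: [0.0, -0.5, 2.2]
width: 0.0172
gripper_force: 59.1
```

```bash
cat > f.py <<'E'
from m import *
P=[];F=[];M=[]
for i in range(4):
  grab('top');s=read_state();P.append(s['ee_pos']);F.append(s['ft_force']);M.append(s['moment'])
p=np.mean(P,0);r=np.radians(7.65);d=p[:2]-[.5318,.0374]
print(s['t'],p.round(4),'F',np.mean(F,0).round(2),'M',np.mean(M,0).round(3),'w',round(float(s['width']),4),'box dx,dy mm',(1000*np.array([d@[np.cos(r),np.sin(r)],d@[-np.sin(r),np.cos(r)]])).round(2))
E
python3 f.py
```

```text
8.8 [0.5319 0.0374 0.0681] F [ 0.07 -0.9   2.35] M [-0.308 -0.12  -0.006] w 0.0174 box dx,dy mm [0.13 0.01]
```

On the strip at about 3 N. Dragging along the slot (tool −y).

step_arm([
  {"translation": [0,-0.003,0],"twist": 0,"hand": 0},
  {"translation": [0,-0.006,0],"twist": 0,"hand": 0},
  {"translation": [0,-0.009,0],"twist": 0,"hand": 0},
  {"translation": [0,-0.012,0],"twist": 0,"hand": 0},
  {"translation": [0,-0.015,0],"twist": 0,"hand": 0},
  {"translation": [0,-0.017,0],"twist": 0,"hand": 0},
  {"translation": [0,-0.018,0],"twist": 0,"hand": 0},
  {"translation": [0,-0.018,0],"twist": 0,"hand": 0},
  {"translation": [0,-0.018,0],"twist": 0,"hand": 0},
  {"translation": [0,-0.018,0],"twist": 0,"hand": 0},
])

```text
t: 9.63
ee_pos: [0.5295, 0.0554, 0.0681]
ee_rot: [[0.991, 0.133, -0.0], [0.133, -0.991, 0.0], [-0.0, -0.0, -1.0]]
ft_force: [0.2, 0.6, 2.1]
width: 0.017
gripper_force: 59.1
```

```bash
python3 f.py
```

```text
9.8333 [0.5295 0.0553 0.0681] F [-0.6   1.46  1.46] M [0.32  0.021 0.007] w 0.0169 box dx,dy mm [ 0.13 18.06]
```

step_arm([
  {"translation": [0,-0.002,0],"twist": 0,"hand": 0},
  {"translation": [0,-0.004,0],"twist": 0,"hand": 0},
  {"translation": [0,-0.006,0],"twist": 0,"hand": 0},
  {"translation": [0,-0.008,0],"twist": 0,"hand": 0},
  {"translation": [0,-0.01,0],"twist": 0,"hand": 0},
  {"translation": [0,-0.012,0],"twist": 0,"hand": 0},
  {"translation": [0,-0.014,0],"twist": 0,"hand": 0},
  {"translation": [0,-0.015,0],"twist": 0,"hand": 0},
  {"translation": [0,-0.016,0],"twist": 0,"hand": 0},
  {"translation": [0,-0.016,0],"twist": 0,"hand": 0},
])

```text
t: 10.67
ee_pos: [0.5274, 0.0714, 0.0681]
ee_rot: [[0.991, 0.134, -0.0], [0.134, -0.991, 0.0], [-0.0, -0.0, -1.0]]
ft_force: [0.3, 1.0, 2.1]
width: 0.017
gripper_force: 59.1
```

```bash
python3 f.py
```

```text
10.8667 [0.5274 0.0713 0.0681] F [0.01 0.41 1.86] M [0.213 0.034 0.024] w 0.0173 box dx,dy mm [ 0.12 34.2 ]
```

step_arm([
  {"translation": [0,-0.001,0],"twist": 0,"hand": 0},
  {"translation": [0,-0.002,0],"twist": 0,"hand": 0},
  {"translation": [0,-0.003,0],"twist": 0,"hand": 0},
  {"translation": [0,-0.004,0],"twist": 0,"hand": 0},
  {"translation": [0,-0.004,0],"twist": 0,"hand": 0},
  {"translation": [0,-0.004,0],"twist": 0,"hand": 0},
  {"translation": [0,-0.004,0],"twist": 0,"hand": 0},
  {"translation": [0,-0.004,0],"twist": 0,"hand": 0},
  {"translation": [0,-0.004,0],"twist": 0,"hand": 0},
  {"translation": [0,-0.004,0],"twist": 0,"hand": 0},
])

```text
t: 11.7
ee_pos: [0.5269, 0.0752, 0.0681]
ee_rot: [[0.991, 0.133, 0.0], [0.133, -0.991, 0.0], [0.0, -0.0, -1.0]]
ft_force: [-0.7, 0.7, 1.7]
width: 0.017
gripper_force: 59.1
```

```bash
python3 f.py
```

```text
11.9 [0.5269 0.0752 0.0681] F [0.24 1.14 1.89] M [ 0.262  0.077 -0.003] w 0.017 box dx,dy mm [ 0.13 38.12]
```

step_arm([
  {"translation": [0,-0.001,0],"twist": 0,"hand": 0},
  {"translation": [0,-0.002,0],"twist": 0,"hand": 0},
  {"translation": [0,-0.003,0],"twist": 0,"hand": 0},
  {"translation": [0,-0.004,0],"twist": 0,"hand": 0},
  {"translation": [0,-0.004,0],"twist": 0,"hand": 0},
  {"translation": [0,-0.004,0],"twist": 0,"hand": 0},
  {"translation": [0,-0.004,0],"twist": 0,"hand": 0},
  {"translation": [0,-0.004,0],"twist": 0,"hand": 0},
  {"translation": [0,-0.004,0],"twist": 0,"hand": 0},
  {"translation": [0,-0.004,0],"twist": 0,"hand": 0},
])

```text
t: 12.73
ee_pos: [0.5263, 0.0792, 0.0681]
ee_rot: [[0.991, 0.133, -0.0], [0.133, -0.991, 0.0], [-0.0, -0.0, -1.0]]
ft_force: [-0.1, 1.2, 2.4]
width: 0.017
gripper_force: 59.1
```

```bash
python3 f.py
```

```text
12.9333 [0.5263 0.0791 0.0681] F [0.   0.85 1.71] M [ 0.246  0.054 -0.006] w 0.017 box dx,dy mm [ 0.1  42.08]
```

step_arm([
  {"translation": [0,-0.001,0],"twist": 0,"hand": 0},
  {"translation": [0,-0.002,0],"twist": 0,"hand": 0},
  {"translation": [0,-0.003,0],"twist": 0,"hand": 0},
  {"translation": [0,-0.004,0],"twist": 0,"hand": 0},
  {"translation": [0,-0.004,0],"twist": 0,"hand": 0},
  {"translation": [0,-0.004,0],"twist": 0,"hand": 0},
  {"translation": [0,-0.004,0],"twist": 0,"hand": 0},
  {"translation": [0,-0.004,0],"twist": 0,"hand": 0},
  {"translation": [0,-0.004,0],"twist": 0,"hand": 0},
  {"translation": [0,-0.004,0],"twist": 0,"hand": 0},
])

```text
t: 13.77
ee_pos: [0.5258, 0.0831, 0.0681]
ee_rot: [[0.991, 0.133, -0.0], [0.133, -0.991, 0.0], [0.0, -0.0, -1.0]]
ft_force: [0.1, 1.7, 0.9]
width: 0.0172
gripper_force: 59.1
```

```bash
python3 f.py
```

```text
13.9667 [0.5258 0.0831 0.0681] F [-0.3   1.04  1.91] M [0.256 0.064 0.027] w 0.017 box dx,dy mm [ 0.11 46.1 ]
```

step_arm([
  {"translation": [0,-0.001,0],"twist": 0,"hand": 0},
  {"translation": [0,-0.002,0],"twist": 0,"hand": 0},
  {"translation": [0,-0.003,0],"twist": 0,"hand": 0},
  {"translation": [0,-0.004,0],"twist": 0,"hand": 0},
  {"translation": [0,-0.004,0],"twist": 0,"hand": 0},
  {"translation": [0,-0.004,0],"twist": 0,"hand": 0},
  {"translation": [0,-0.004,0],"twist": 0,"hand": 0},
  {"translation": [0,-0.004,0],"twist": 0,"hand": 0},
  {"translation": [0,-0.004,0],"twist": 0,"hand": 0},
  {"translation": [0,-0.004,0],"twist": 0,"hand": 0},
])

```text
t: 14.8
ee_pos: [0.5252, 0.0871, 0.0681]
ee_rot: [[0.991, 0.133, -0.0], [0.133, -0.991, 0.0], [0.0, -0.0, -1.0]]
ft_force: [-1.1, 0.4, 2.7]
width: 0.017
gripper_force: 59.1
```

```bash
python3 f.py
```

```text
15.0 [0.5252 0.0871 0.0681] F [0.19 0.96 1.88] M [ 0.231  0.053 -0.   ] w 0.0172 box dx,dy mm [ 0.11 50.11]
```

step_arm([
  {"translation": [0,-0.001,0],"twist": 0,"hand": 0},
  {"translation": [0,-0.002,0],"twist": 0,"hand": 0},
  {"translation": [0,-0.003,0],"twist": 0,"hand": 0},
  {"translation": [0,-0.004,0],"twist": 0,"hand": 0},
  {"translation": [0,-0.004,0],"twist": 0,"hand": 0},
  {"translation": [0,-0.004,0],"twist": 0,"hand": 0},
  {"translation": [0,-0.004,0],"twist": 0,"hand": 0},
  {"translation": [0,-0.004,0],"twist": 0,"hand": 0},
  {"translation": [0,-0.004,0],"twist": 0,"hand": 0},
  {"translation": [0,-0.004,0],"twist": 0,"hand": 0},
])

```text
t: 15.83
ee_pos: [0.5247, 0.0911, 0.0681]
ee_rot: [[0.991, 0.133, -0.0], [0.133, -0.991, 0.0], [-0.0, -0.0, -1.0]]
ft_force: [0.0, 1.0, 1.1]
width: 0.0174
gripper_force: 59.1
```

```bash
python3 f.py
```

```text
16.0333 [0.5247 0.091  0.0681] F [-0.15  1.25  2.22] M [0.256 0.061 0.011] w 0.0171 box dx,dy mm [ 0.11 54.09]
```

step_arm([
  {"translation": [0,-0.001,0],"twist": 0,"hand": 0},
  {"translation": [0,-0.002,0],"twist": 0,"hand": 0},
  {"translation": [0,-0.003,0],"twist": 0,"hand": 0},
  {"translation": [0,-0.004,0],"twist": 0,"hand": 0},
  {"translation": [0,-0.004,0],"twist": 0,"hand": 0},
  {"translation": [0,-0.004,0],"twist": 0,"hand": 0},
  {"translation": [0,-0.004,0],"twist": 0,"hand": 0},
  {"translation": [0,-0.004,0],"twist": 0,"hand": 0},
  {"translation": [0,-0.004,0],"twist": 0,"hand": 0},
  {"translation": [0,-0.004,0],"twist": 0,"hand": 0},
])

```text
t: 16.87
ee_pos: [0.5242, 0.095, 0.0681]
ee_rot: [[0.991, 0.133, 0.0], [0.133, -0.991, 0.0], [0.0, -0.0, -1.0]]
ft_force: [-0.7, 0.8, 2.2]
width: 0.0172
gripper_force: 59.1
```

```bash
python3 f.py
```

```text
17.0667 [0.5242 0.095  0.0681] F [-0.24  1.1   2.14] M [ 0.258  0.084 -0.   ] w 0.0175 box dx,dy mm [ 0.11 58.1 ]
```

step_arm([
  {"translation": [0,-0.001,0],"twist": 0,"hand": 0},
  {"translation": [0,-0.002,0],"twist": 0,"hand": 0},
  {"translation": [0,-0.003,0],"twist": 0,"hand": 0},
  {"translation": [0,-0.004,0],"twist": 0,"hand": 0},
  {"translation": [0,-0.004,0],"twist": 0,"hand": 0},
  {"translation": [0,-0.004,0],"twist": 0,"hand": 0},
  {"translation": [0,-0.004,0],"twist": 0,"hand": 0},
  {"translation": [0,-0.004,0],"twist": 0,"hand": 0},
  {"translation": [0,-0.004,0],"twist": 0,"hand": 0},
  {"translation": [0,-0.004,0],"twist": 0,"hand": 0},
])

```text
t: 17.9
ee_pos: [0.5237, 0.0989, 0.0681]
ee_rot: [[0.991, 0.133, 0.0], [0.133, -0.991, 0.0], [0.0, -0.0, -1.0]]
ft_force: [0.0, -0.1, 2.4]
width: 0.0174
gripper_force: 59.1
```

```bash
python3 f.py
```

```text
18.1 [0.5236 0.0989 0.0681] F [-0.57  0.14  2.04] M [0.081 0.033 0.001] w 0.0172 box dx,dy mm [ 0.11 62.06]
```

step_arm([
  {"translation": [0,-0.001,0],"twist": 0,"hand": 0},
  {"translation": [0,-0.002,0],"twist": 0,"hand": 0},
  {"translation": [0,-0.003,0],"twist": 0,"hand": 0},
  {"translation": [0,-0.004,0],"twist": 0,"hand": 0},
  {"translation": [0,-0.004,0],"twist": 0,"hand": 0},
  {"translation": [0,-0.004,0],"twist": 0,"hand": 0},
  {"translation": [0,-0.004,0],"twist": 0,"hand": 0},
  {"translation": [0,-0.004,0],"twist": 0,"hand": 0},
  {"translation": [0,-0.004,0],"twist": 0,"hand": 0},
  {"translation": [0,-0.004,0],"twist": 0,"hand": 0},
])

```text
t: 18.93
ee_pos: [0.5231, 0.1028, 0.0681]
ee_rot: [[0.991, 0.133, 0.0], [0.133, -0.991, 0.0], [0.0, -0.0, -1.0]]
ft_force: [0.6, -0.7, -1.1]
width: 0.0176
gripper_force: 58.7
```

```bash
python3 f.py
```

```text
19.1333 [0.5231 0.1028 0.0681] F [ 0.09 -0.09 -0.39] M [-0.001 -0.001 -0.   ] w 0.0173 box dx,dy mm [ 0.11 65.99]
```

Vertical force and moments both vanished, so the foot is over the groove. Lowering it in.

step_arm([
  {"translation": [0,0,0.001],"twist": 0,"hand": 0},
  {"translation": [0,0,0.002],"twist": 0,"hand": 0},
  {"translation": [0,0,0.003],"twist": 0,"hand": 0},
  {"translation": [0,0,0.004],"twist": 0,"hand": 0},
  {"translation": [0,0,0.005],"twist": 0,"hand": 0},
  {"translation": [0,0,0.006],"twist": 0,"hand": 0},
  {"translation": [0,0,0.0065],"twist": 0,"hand": 0},
  {"translation": [0,0,0.0065],"twist": 0,"hand": 0},
  {"translation": [0,0,0.0065],"twist": 0,"hand": 0},
  {"translation": [0,0,0.0065],"twist": 0,"hand": 0},
])

```text
t: 19.97
ee_pos: [0.5232, 0.1029, 0.0616]
ee_rot: [[0.991, 0.133, 0.0], [0.133, -0.991, 0.0], [0.0, -0.0, -1.0]]
ft_force: [-0.1, -0.3, -0.3]
width: 0.0171
gripper_force: 58.7
```

```bash
python3 f.py
```

```text
20.1667 [0.5231 0.1028 0.0616] F [-0.02  0.18 -0.55] M [0.009 0.001 0.005] w 0.0173 box dx,dy mm [ 0.13 66.01]
```

step_arm([
  {"translation": [0,0,0.0003],"twist": 0,"hand": 0},
  {"translation": [0,0,0.0006],"twist": 0,"hand": 0},
  {"translation": [0,0,0.0009],"twist": 0,"hand": 0},
  {"translation": [0,0,0.0012],"twist": 0,"hand": 0},
  {"translation": [0,0,0.0012],"twist": 0,"hand": 0},
  {"translation": [0,0,0.0012],"twist": 0,"hand": 0},
  {"translation": [0,0,0.0012],"twist": 0,"hand": 0},
  {"translation": [0,0,0.0012],"twist": 0,"hand": 0},
  {"translation": [0,0,0.0012],"twist": 0,"hand": 0},
  {"translation": [0,0,0.0012],"twist": 0,"hand": 0},
])

```text
t: 21.0
ee_pos: [0.5231, 0.1029, 0.0604]
ee_rot: [[0.991, 0.133, 0.0], [0.133, -0.991, 0.0], [0.0, -0.0, -1.0]]
ft_force: [-0.9, -0.2, 0.9]
width: 0.0173
gripper_force: 58.9
```

```bash
python3 f.py
```

```text
21.2 [0.5231 0.1028 0.0604] F [ 0.39 -0.1   1.56] M [ 0.006 -0.002 -0.025] w 0.0168 box dx,dy mm [ 0.11 66.02]
```

The foot is seated on the groove floor (about 2 N). Releasing.

step_arm([
  {"translation": [0,0,0],"twist": 0,"hand": 0.22},
  {"translation": [0,0,0],"twist": 0,"hand": 0.25},
  {"translation": [0,0,0],"twist": 0,"hand": 0.3},
  {"translation": [0,0,0],"twist": 0,"hand": 0.4},
  {"translation": [0,0,0],"twist": 0,"hand": 0.5},
  {"translation": [0,0,0],"twist": 0,"hand": 0.7},
  {"translation": [0,0,0],"twist": 0,"hand": 0.8},
  {"translation": [0,0,0],"twist": 0,"hand": 0.8},
  {"translation": [0,0,0],"twist": 0,"hand": 0.8},
  {"translation": [0,0,0],"twist": 0,"hand": 0.8},
])

```text
t: 22.03
ee_pos: [0.5231, 0.1028, 0.0604]
ee_rot: [[0.991, 0.133, 0.0], [0.133, -0.991, 0.0], [0.0, -0.0, -1.0]]
ft_force: [-0.1, 0.5, 0.3]
width: 0.0682
gripper_force: 0.0
```

step_arm([
  {"translation": [0,0,-0.005],"twist": 0,"hand": 0.8},
  {"translation": [0,0,-0.015],"twist": 0,"hand": 0.8},
  {"translation": [0,0,-0.03],"twist": 0,"hand": 0.8},
  {"translation": [0,0,-0.05],"twist": 0,"hand": 0.8},
  {"translation": [0,0,-0.075],"twist": 0,"hand": 0.8},
  {"translation": [0,0,-0.1],"twist": 0,"hand": 0.8},
  {"translation": [0,0,-0.125],"twist": 0,"hand": 0.8},
  {"translation": [0,0,-0.14],"twist": 0,"hand": 0.8},
  {"translation": [0,0,-0.15],"twist": 0,"hand": 0.8},
  {"translation": [0,0,-0.15],"twist": 0,"hand": 0.8},
])

```text
t: 22.87
ee_pos: [0.5239, 0.103, 0.2128]
ee_rot: [[0.991, 0.133, 0.003], [0.133, -0.991, 0.001], [0.003, -0.0, -1.0]]
ft_force: [0.3, -0.8, -0.5]
width: 0.0684
gripper_force: 0.0
```

```bash
python3 f.py; python3 -c "
from m import *
a=grab('scene')['image'];cv2.imwrite('pics/end.png',cv2.resize(a[140:320,270:470],None,fx=3,fy=3))"
```

```text
23.0667 [0.5229 0.1028 0.2102] F [ 0.03 -0.4  -0.32] M [ 0.006 -0.006 -0.012] w 0.0686 box dx,dy mm [-0.12 65.98]
```

View pics/end.png

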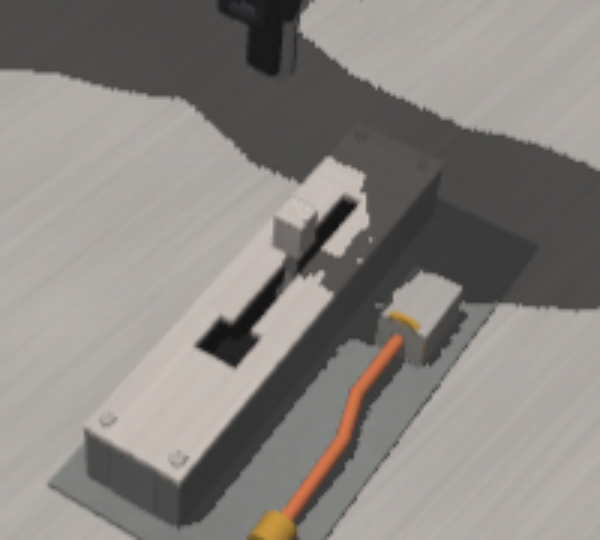

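The pin stands upright in the slot (head at (295,225), stem at (290,270) in the crop), and the gripper is well clear. Handing in.

```bash
python3 -c "
from workcell import *
print(finish_job())"
```

```text
the job is handed in; nothing more can be done
None
```

The job is handed in, with no verdict returned: the pin stands upright, seated in the hidden groove about 66 mm along the slot from the window, released with the arm clear after about 23 s; measured forces stayed under about 3 N, and the punch and plug were left alone, though I took no final picture of the stand.

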